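Mist the jaw model at the spray station

TASK

Get the yellow jaw model on the pale mat sprayed: slide it over the mat, without lifting it, until it is centred on the blue-ringed target disc in front of the spray bottle's nozzle, and swing the red guard well aside, clear of the orange cap. Then, with the model on the target, press the cap all or nearly all the way down without forcing it, and let it spring back up; leave the guard open and the model on the target. Do not set off the spray before the model is in place, and leave the two jars and the plaster puck alone.

Things in the scene. Friction and masses are not known exactly. Their poses are not given: they have to be found in the camera images.
- jaw_model: loose yellow die-stone dental jaw model on the right part of the pale mat (others far back on the bench are part of the room), 59 (x) x 66 (y) x 30 mm, 0.05 to 0.11 kg, standing on its flat base; origin at the centre of its underside, z up. The solid base is 18 mm high with sides 26 to 33 mm from the origin; the teeth above it cannot be gripped or pushed
- spray_spot (a point): centre of the target on the bench: a flat printed disc (no height) 96 mm across, pale with a blue ring, 160 mm in front of the bottle's axis, where the nozzle points. The model's origin belongs here; its turn does not matter
- cap_top (a point): centre of the top face of the orange sprung cap (32 mm across, flat top) on the fixed white spray bottle (53 mm across); 140 mm above the bench when up; it moves with the cap. The point's -y axis is the way the nozzle points, towards the target. The bottle stands on a steel foot 86 x 150 x 8 mm, reaching 43 mm either side in x, 53 mm from the bottle's axis towards the target and 97 mm away from it
- cap (a joint): travel of the cap, m: 0 up, 0.010 fully down (straight down). Its spring needs 4 N to start and 9 N at the end, and lifts the cap again. A press counts from 0.006
- guard_tab (a point): top end of the red upright finger peg (10 mm thick, 25 mm free height above the guard plate) on the swinging guard, 176 mm above the bench; it is 65 mm from the guard's pivot and moves with the guard. The guard plate (a 38 mm disc, 5 mm thick, underside 146 mm above the bench, 6 mm above the cap) covers the cap when closed and cannot be pressed down
- guard_hinge (a point): point on the guard's upright pivot axis, 65 mm from the bottle's axis on the side away from the target, at the same height as guard_tab
- guard (a joint): swing of the guard about its upright pivot, rad: 0 squarely over the cap (stop), grows anticlockwise seen from above, that is away from the robot when the nozzle points to the robot's right; stop at 1.9. It counts as open from 1.2, with the cap wholly uncovered; it stays where it is left, turning against light friction (under 1 N at the peg)
- pink_jar: bystander: loose white jar with a pink screw lid, 38 x 38 x 42 mm; origin at the centre of its underside
- beige_jar: bystander: loose cream jar with a beige screw lid, 38 x 38 x 42 mm; origin at the centre of its underside
- plaster_puck: bystander: loose round grey-white plaster base, 53 x 53 x 33 mm; origin at the centre of its underside
Mind the look-alikes: they are no part of the job. Of the things that look like the jaw_model, take the one that is farthest to the robot's right at the start.

How it is judged:
By the outcome, as a careful person would: the job done as asked, in the order asked, and still so for the second after the job is handed in, with the robot touching nothing.
It also fails if it takes over 64 s, if anything falls off the work surface, if the arm or the gripper's body presses on something with over 40 N, if the wrist force passes 120 N, or if a joint passes its speed limit or range.

ROBOT

A 6-joint arm with a two-finger parallel gripper is mounted at the origin on a cart in front of the work surface, level with it; the furniture and walls round the work are solid. World frame = base frame: x ahead of the robot, y to its left, z up, the work surface at z = 0. Lengths are in m, angles in rad, forces in N, time in s.
With the tool pointing down it reaches from about 0.35 to 0.85 m from the base axis. Payload 8.1 kg.
Tool frame: the origin (TCP) lies between the finger pads; the fingertips stand 11 mm ahead of it and the grasp point (between the pads) lies 8 mm behind it (robot.tips_ahead is the distance from the TCP to the fingertips, in m); z points along the fingers, y is the line along which they close (so a half turn about z gives the same grasp; the last joint's range is limited). The gripper opens to 93 mm and grips with 3 to 60 N. Pads are 15 mm wide; open, the fingers measure 128 mm over their backs; the gripper's body (75 mm by 188 mm) begins 65 mm behind the grasp point.
Start: joints at [1.095, 0.13, 1.488, -0, 1.523, -0.085], TCP at [0.229, 0.555, 0.23] pointing down, gripper open.
Joint ranges: [-2.96, 2.96], [-0.89, 2.26], [0.02, 2.5], [-1.34, 4.48], [0, 2.73], [-2.66, 2.66]. Speed limits (rad/s): [2.39, 2.39, 2.79, 3.14, 3.14, 3.14].

INTERFACE

Orientations are given as a rotation vector (axis times angle).
In Python, from plant import robot gives the robot as it stands. The module is installed in compiled form; this text tells all that it offers.
- The arm moves only by the tool move_arm, never from a script. Its argument "deltas" is one flat list of numbers, 7 for each row, row after row: the shift along the tool's x, y, z in m, then the turn, a rotation vector about the tool's x, y, z in rad, then the opening, from 0 (shut) to 1 (fully open). A call has 1 to 12 rows; each row is the pose to reach, as a shift and turn from the pose commanded when the call began, along the tool's axes at that moment; what a row does not reach only later rows make up. A row lasts 1/8 s, in which the tool goes at most 62.5 mm and 10.7 degrees, less where a joint would pass 70% of its speed; a pose out of reach is approached as far as the arm can. A call with a gripper value outside its range is refused whole. The fingers move at their own pace and stop on an object; "squeeze" is the grip in N (left out, the last holds). Time passes only in rows, so rows that repeat a pose let the fingers close. It gives the time, the measured TCP pose, the force, the opening and the grip force at its end, in the units of the state.
- robot.read_state(): the state, without advancing time (a new reading comes with each control period).
- robot.read_camera(name): name is "scene" or "top" or "wrist"; returns (picture, depth): 480x640x3 uint8, red, green, blue; 480x640 float32, m along the optical axis (not along the pixel's ray), 0 where there is no reading.
- robot.camera_model(name): a dict with "K" (3x3 intrinsics, pixels), "R" (3x3) and "t" (3): a world point X has camera coordinates R X + t; the wrist camera has in their place "tool_from_camera" (4x4, takes a point from camera to tool coordinates, whose origin is the TCP and whose axes are the flange's). Camera axes: x right, y down, z forward; pixel columns grow to the right and rows downward; lengths in m; the calibration is good to about 2 mm. A picture is of the moment at which its call begins: read the wrist's pose just before it. camera_model takes no time and is no camera call.
- robot.close_job(): hands the job in; it is judged then, once.
Trained networks look in the newest picture that a camera, given by its name, has taken for a name from the list of things; names that differ only in an ending like _2 or _b are one class to them, and where a whole thing is asked for, a point or a joint stands for the part that bears it (a point fixed in the world has none). Each returns a list of dicts, best first, with "confidence" (0 to 1); they miss things now and then, are a little off and sometimes report something else, mostly with a low value. They report only what shows in the picture. A call takes as long as a camera call. They do not tell look-alikes from the thing itself.
- robot.recognise(camera, label): "uv" ([column, row] in pixels, amid what is visible of it).
The state is a dict: "t": time; "q": joint angles; "dq": joint speeds; "joint_torque": joint torques, N m; "tool_pos": TCP position; "orientation": TCP orientation; "force": force on the tool from outside, world axes, zero at the start; "wrist_torque": the same for the moment, N m; "opening": finger opening in m; "gripper_force": force on a finger pad.
Only numpy, scipy, OpenCV 4.12 (cv2) and the standard library are available. Lean on these libraries where they do the work, as an engineer would, in place of code of your own. Each camera call takes 0.05 s, during which the arm holds its last target. There are 200 camera calls.

## Working session

There is one attempt and no reset: what is moved stays moved. The work goes in short steps, Python scripts to look and compute and a tool call to move; the robot and the scene stay as the last step left them, time stands still between calls to the robot, and variables do not carry over. Pictures are saved under pics/ and viewed, at most 10 in all, crops included, and the job is handed in when it is done.

Besides the shell and the picture viewer there is one more tool, called after "Request:" in YAML: its name, and indented under it one key for each argument. move_arm: Moves the arm, as the interface text tells. Its arguments: {"type":"object","properties":{"deltas":{"type":"array","items":{"type":"number"}},"squeeze":{"type":"number"}},"required":["deltas"]}

```bash
mkdir -p pics
cat > h.py <<'E'
import numpy as np, cv2
from plant import robot
from scipy.spatial.transform import Rotation as Ro
def shot(name,f=None):
    s=robot.read_state(); im,d=robot.read_camera(name)
    if f: cv2.imwrite('pics/'+f,im[:,:,::-1])
    m=robot.camera_model(name)
    if name=='wrist':
        T=np.eye(4);T[:3,:3]=Ro.from_rotvec(s['orientation']).as_matrix();T[:3,3]=s['tool_pos']
        W=T@np.array(m['tool_from_camera'])
    else:
        R=np.array(m['R']);W=np.eye(4);W[:3,:3]=R.T;W[:3,3]=-R.T@np.array(m['t'])
    return im,d,np.array(m['K']),W
def px(K,W,d,u,v,z=None):
    r=np.array([(u-K[0,2])/K[0,0],(v-K[1,2])/K[1,1],1.])
    if z is not None:
        a=W[:3,:3]@r; return W[:3,3]+a*(z-W[2,3])/a[2]
    return W[:3,3]+W[:3,:3]@r*d[int(round(v)),int(round(u))]
def cloud(K,W,d):
    v,u=np.mgrid[:480,:640]
    p=np.stack([(u-K[0,2])/K[0,0]*d,(v-K[1,2])/K[1,1]*d,d],-1)
    return p@W[:3,:3].T+W[:3,3]
def proj(K,W,X):
    p=W[:3,:3].T@(np.array(X)-W[:3,3]);q=K@p;return q[:2]/q[2]
E
cat > a.py <<'E'
from h import *
s=robot.read_state();print({k:np.round(v,3) for k,v in s.items()})
for c in ['scene','top']:
    im,d,K,W=shot(c,c+'0.png');print(c,W[:3,3].round(3),W[:3,2].round(2))
    for l in ['jaw_model','cap_top','guard_tab','pink_jar','beige_jar','plaster_puck']:
        for r in robot.recognise(c,l)[:4]:
            u,v=r['uv'];print(c,l,round(r['confidence'],2),np.round((u,v)),px(K,W,d,u,v).round(3))
E
python3 a.py
```

```text
{'t': np.float64(0.0), 'q': array([ 1.095,  0.131,  1.489,  0.   ,  1.523, -0.085]), 'dq': array([-0.001, -0.001, -0.   ,  0.   , -0.001,  0.   ]), 'joint_torque': array([-1.0000e-03, -5.5984e+01, -4.9175e+01,  7.7000e-02,  3.6000e-02,
       -0.0000e+00]), 'tool_pos': array([0.228, 0.554, 0.229]), 'orientation': array([-6.100e-01, -3.081e+00,  3.000e-03]), 'force': array([0.426, 1.178, 0.731]), 'wrist_torque': array([ 0.046, -0.017, -0.001]), 'gripper_force': np.float64(0.0), 'opening': np.float64(0.093)}
scene [-0.035 -0.712  0.495] [ 0.64  0.66 -0.39]
scene jaw_model 0.94 [356. 312.] [ 0.558 -0.184  0.021]
scene jaw_model 0.71 [285. 255.] [0.624 0.093 0.022]
scene jaw_model 0.65 [434. 356.] [ 0.551 -0.358  0.017]
scene cap_top 0.62 [266. 292.] [ 0.477 -0.028  0.03 ]
scene cap_top 0.53 [262. 223.] [ 0.751  0.339 -0.003]
scene cap_top 0.52 [260. 237.] [ 0.479 -0.016  0.14 ]
scene guard_tab 0.78 [265. 228.] [ 0.498 -0.006  0.151]
scene pink_jar 0.79 [374. 284.] [ 0.657 -0.141  0.024]
scene pink_jar 0.39 [265. 295.] [ 0.47  -0.031  0.028]
scene beige_jar 0.78 [207. 291.] [0.396 0.049 0.033]
scene plaster_puck 0.74 [419. 294.] [ 0.689 -0.229  0.025]
scene plaster_puck 0.47 [260. 242.] [ 0.476 -0.017  0.132]
top [ 0.382 -0.129  0.953] [ 0.18 -0.02 -0.98]
top jaw_model 0.81 [330. 226.] [ 0.581 -0.163  0.02 ]
top jaw_model 0.71 [421. 233.] [ 0.568 -0.352  0.018]
top jaw_model 0.69 [197. 202.] [0.63  0.112 0.02 ]
top cap_top 0.63 [244. 267.] [ 0.48  -0.007  0.138]
top guard_tab 0.62 [238. 252.] [0.504 0.001 0.151]
top guard_tab 0.54 [245. 267.] [ 0.48  -0.01   0.141]
top pink_jar 0.87 [318. 181.] [ 0.671 -0.137  0.041]
top beige_jar 0.61 [216. 311.] [0.406 0.059 0.042]
top plaster_puck 0.65 [354. 169.] [ 0.7   -0.213  0.033]
```

View pics/top0.png

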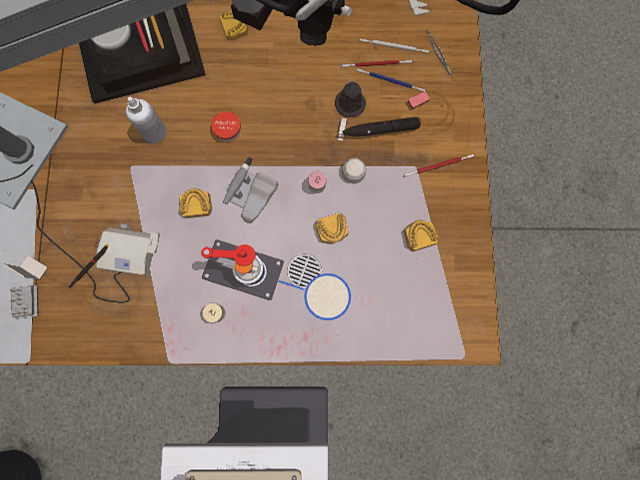

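View pics/scene0.png

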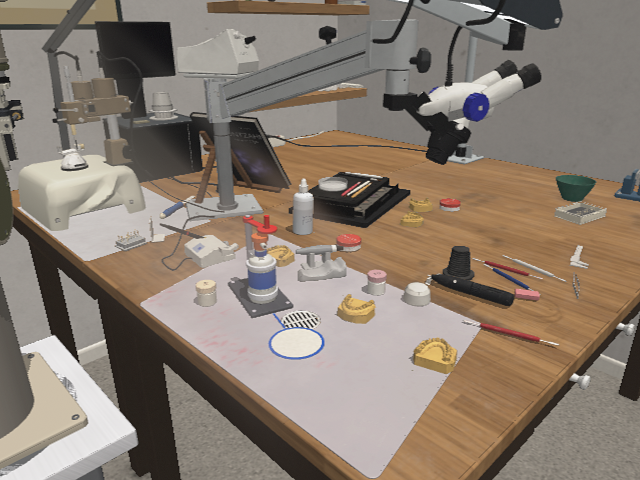

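Jaw models on the mat, in the top picture: (197,202), (330,226) and (421,233). The one at (421,233), y≈-0.355, is farthest to the robot's right, so it is the one meant. The blue-ringed disc is at (327,297), and the striped disc at (305,270) is a decoy. The guard's pivot is near (207,252) and its plate near (244,254). I'll confirm the model in a crop and measure.

```bash
cat > b.py <<'E'
from h import *
im,d,K,W=shot('top')
P=cloud(K,W,d)
cv2.imwrite('pics/crop1.png',cv2.resize(im[160:330,190:460],None,fx=2.9,fy=2.9,interpolation=cv2.INTER_CUBIC)[:,:,::-1])
hsv=cv2.cvtColor(im,cv2.COLOR_RGB2HSV);H,S,V=[hsv[...,i].astype(int) for i in range(3)]
# ring
roi=np.zeros(H.shape,bool);roi[262:330,295:362]=1
m=(H>100)&(H<125)&(S>130)&roi
n,lab,st,c=cv2.connectedComponentsWithStats(m.astype(np.uint8));k=1+st[1:,4].argmax()
v,u=np.nonzero(lab==k);Q=np.array([px(K,W,d,a,b,0.) for a,b in zip(u,v)])
A=np.c_[Q[:,:2]*2,np.ones(len(Q))]
for it in range(3):
    s=np.linalg.lstsq(A,(Q[:,:2]**2).sum(1),rcond=None)[0];r=np.hypot(*(Q[:,:2]-s[:2]).T);rad=np.median(r)
    ok=abs(r-rad)<.005;A,Q=A[ok],Q[ok]
print('ring',s[:2].round(4),rad.round(4),len(Q))
reg=np.zeros(H.shape,bool);reg[225:310,185:290]=1
red=reg&((H<4)|(H>174))&(S>150);ora=reg&(H>=6)&(H<=14)&(S>150)
for nm,mm in(('red',red),('orange',ora)):
    q=P[mm];print(nm,len(q))
    for lo in np.arange(.10,.19,.01):
        z=q[(q[:,2]>=lo)&(q[:,2]<lo+.01)]
        if len(z)>3: print(round(lo,3),len(z),z.mean(0).round(4),z.min(0).round(3),z.max(0).round(3))
# rim of foot: dark pixels
# jaw
q=P[200:270,395:445].reshape(-1,3)
yl=((H>15)&(H<30)&(S>110))
for nm,(a,b,cc,e) in {'jaw':(205,265,395,450),'jawmid':(200,255,305,360)}.items():
    mk=np.zeros(H.shape,bool);mk[a:b,cc:e]=1
    q=P[mk&yl];
    for lo,hi in((.003,.016),(.016,.021),(.021,.04)):
        z=q[(q[:,2]>lo)&(q[:,2]<hi)]
        if len(z):print(nm,lo,len(z),'c',((z.min(0)+z.max(0))/2).round(3),'mean',z.mean(0).round(3),z.min(0).round(3),z.max(0).round(3))
    z=q[q[:,2]>.003][:,:2].astype(np.float32)
    print(cv2.minAreaRect(z*1000))
E
python3 b.py
```

```text
ring [ 0.438  -0.1585] 0.0455 214
red 572
0.14 81 [0.4994 0.0061 0.149 ] [ 0.484 -0.024  0.14 ] [0.518 0.049 0.15 ]
0.15 455 [0.5017 0.0106 0.1523] [ 0.484 -0.026  0.15 ] [0.518 0.064 0.159]
0.17 26 [ 0.5013 -0.0093  0.1758] [ 0.497 -0.013  0.171] [ 0.505 -0.005  0.179]
orange 125
0.13 59 [ 0.4781 -0.0061  0.1386] [ 0.47  -0.021  0.131] [0.489 0.008 0.14 ]
0.14 65 [ 0.4792 -0.0055  0.1411] [ 0.471 -0.02   0.14 ] [0.487 0.008 0.145]
jaw 0.003 79 c [ 0.56  -0.352  0.01 ] mean [ 0.552 -0.341  0.011] [ 0.533 -0.384  0.003] [ 0.587 -0.319  0.016]
jaw 0.016 331 c [ 0.563 -0.354  0.018] mean [ 0.56  -0.352  0.019] [ 0.534 -0.386  0.016] [ 0.593 -0.321  0.021]
jaw 0.021 346 c [ 0.564 -0.354  0.027] mean [ 0.568 -0.351  0.025] [ 0.536 -0.384  0.021] [ 0.592 -0.324  0.032]
((494.8828125, -246.04867553710938), (61.35854721069336, 319.5928955078125), 32.98292922973633)
jawmid 0.003 45 c [ 0.578 -0.166  0.009] mean [ 0.566 -0.163  0.011] [ 0.549 -0.197  0.003] [ 0.607 -0.135  0.016]
jawmid 0.016 325 c [ 0.579 -0.166  0.019] mean [ 0.58  -0.165  0.019] [ 0.549 -0.199  0.016] [ 0.609 -0.133  0.021]
jawmid 0.021 352 c [ 0.577 -0.165  0.027] mean [ 0.574 -0.169  0.025] [ 0.549 -0.196  0.021] [ 0.606 -0.135  0.032]
((495.35906982421875, -164.13327026367188), (66.57730102539062, 227.69859313964844), 88.9215087890625)
```

View pics/crop1.png

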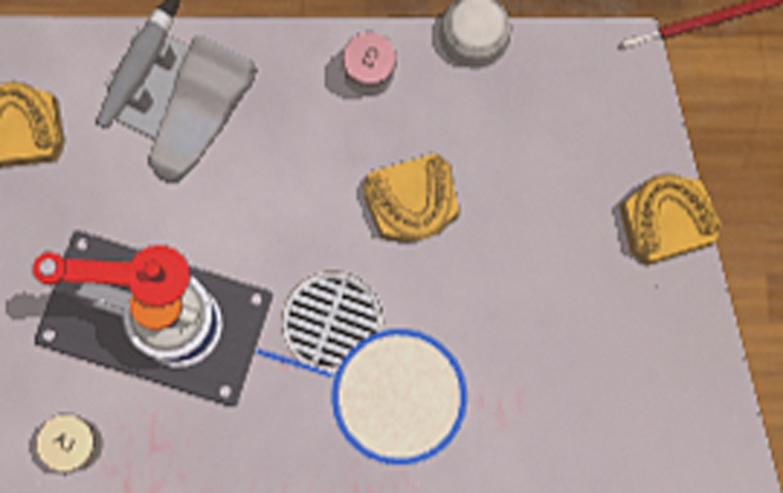

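```bash
cat >> h.py <<'E'
def plan(rows):
    """rows (x,y,z,psi_deg) -> tool deltas from present pose"""
    s=robot.read_state();R=Ro.from_rotvec(s['orientation']);p=s['tool_pos']
    print('t',round(float(s['t']),2),'pos',p.round(4),'psi',np.degrees(np.arctan2(*R.as_matrix()[[1,0],0])).round(2),'tilt',R.as_matrix()[2,2].round(4),'F',s['force'].round(1))
    for x,y,z,a in rows:
        D=Ro.from_matrix(np.array([[np.cos(t:=np.radians(a)),np.sin(t),0],[np.sin(t),-np.cos(t),0],[0,0,-1]]))
        print(np.r_[R.inv().apply(np.array([x,y,z])-p),(R.inv()*D).as_rotvec()].round(4).tolist())
E
cat > c.py <<'E'
from h import *
for c in('scene','top'):
    im,d,K,W=shot(c);P=cloud(K,W,d);P=P[d>0]
    q=P[(P[:,2]>.18)&(P[:,0]>.15)&(P[:,0]<.85)&(abs(P[:,1])<.6)]
    print(c,len(q))
    if len(q):
        g=np.round(q[:,:2],1);
        for k in np.unique(g,axis=0):
            z=q[(g==k).all(1)][:,2];print(k,len(z),z.min().round(2),z.max().round(2))
plan([(.465,-.012,.23,-4),(.465,-.012,.169,-4)])
E
python3 c.py
```

```text
scene 19908
[0.2 0.5] 742 0.22 0.44
[0.2 0.6] 77 0.22 0.36
[0.3 0.5] 284 0.31 0.55
[0.3 0.6] 247 0.22 0.4
[ 0.7 -0.3] 192 0.5 0.53
[ 0.7 -0.2] 23 0.53 0.54
[ 0.7 -0.1] 262 0.47 0.54
[0.7 0.3] 102 0.31 0.4
[0.7 0.4] 2246 0.28 0.49
[0.7 0.5] 2335 0.18 0.47
[ 0.8 -0.3] 783 0.5 0.53
[ 0.8 -0.2] 1433 0.34 0.54
[ 0.8 -0.1] 2825 0.24 0.54
[ 0.8 -0. ] 2291 0.33 0.51
[0.8 0.1] 1886 0.37 0.5
[0.8 0.2] 1442 0.34 0.5
[0.8 0.3] 1099 0.31 0.42
[0.8 0.4] 868 0.19 0.49
[0.8 0.5] 720 0.18 0.37
[0.8 0.6] 51 0.18 0.25
top 9397
[ 0.7 -0.3] 474 0.5 0.56
[ 0.7 -0.1] 311 0.47 0.5
[0.7 0.3] 2 0.32 0.32
[ 0.8 -0.1] 1023 0.24 0.48
[ 0.8 -0. ] 681 0.34 0.42
[0.8 0.1] 1449 0.37 0.43
[0.8 0.2] 3483 0.34 0.44
[0.8 0.3] 1974 0.31 0.42
t 0.85 pos [0.2286 0.5548 0.2296] psi 157.61 tilt -1.0 F [-0.4 -0.2  0.3]
[-0.4345, -0.434, -0.0004, -0.0, 0.0, 2.8206]
[-0.4345, -0.434, 0.0606, -0.0, 0.0, 2.8206]
```

Request:
move_arm:
  deltas: [-0.435, -0.434, 0, 0, 0, 2.82, 0, -0.435, -0.434, 0, 0, 0, 2.82, 0, -0.435, -0.434, 0, 0, 0, 2.82, 0, -0.435, -0.434, 0, 0, 0, 2.82, 0, -0.435, -0.434, 0, 0, 0, 2.82, 0, -0.435, -0.434, 0, 0, 0, 2.82, 0, -0.435, -0.434, 0, 0, 0, 2.82, 0, -0.435, -0.434, 0, 0, 0, 2.82, 0, -0.435, -0.434, 0, 0, 0, 2.82, 0, -0.435, -0.434, 0, 0, 0, 2.82, 0, -0.435, -0.434, 0, 0, 0, 2.82, 0, -0.435, -0.434, 0, 0, 0, 2.82, 0]
  squeeze: 8

```text
t: 2.35
tool_pos: [0.4655, -0.0132, 0.2296]
orientation: [-3.047, -0.766, 0.0]
force: [-0.8, -0.1, 0.8]
opening: 0.0007
gripper_force: 0.0
```

```bash
python3 -c "
from h import *
plan([(.465,-.012,.23,-4)])"
```

```text
t 2.35 pos [ 0.4655 -0.0132  0.2296] psi 28.22 tilt -1.0 F [-0.8 -0.1  0.8]
[0.0001, -0.0013, -0.0004, -0.0001, 0.0001, 0.5623]
```

Request:
move_arm:
  deltas: [0, 0, 0, 0, 0, 0.187, 0, 0, 0, 0, 0, 0, 0.374, 0, 0, 0, 0, 0, 0, 0.562, 0, 0, 0, 0, 0, 0, 0.562, 0]

```text
t: 2.85
tool_pos: [0.4654, -0.0122, 0.2297]
orientation: [3.14, -0.094, 0.0]
force: [0.2, -0.1, 0.6]
opening: 0.0009
gripper_force: 0.0
```

```bash
cat > d.py <<'E'
from h import *
im,d,K,W=shot('wrist','w1.png');P=cloud(K,W,d)
print(W[:3,3].round(3),W[:3,2].round(2))
hsv=cv2.cvtColor(im,cv2.COLOR_RGB2HSV);H,S,V=[hsv[...,i].astype(int) for i in range(3)]
red=((H<4)|(H>174))&(S>150)&(d>0);ora=(H>=6)&(H<=14)&(S>150)&(d>0)
for nm,mm in(('red',red),('orange',ora)):
    q=P[mm]
    for lo in np.arange(.10,.19,.01):
        z=q[(q[:,2]>=lo)&(q[:,2]<lo+.01)]
        if len(z)>20: print(nm,round(lo,3),len(z),z.mean(0).round(4),z.min(0).round(3),z.max(0).round(3))
E
python3 d.py
```

```text
[ 0.534 -0.015  0.385] [-0.25  0.01 -0.97]
red 0.14 179 [0.5065 0.0168 0.1495] [ 0.485 -0.026  0.148] [0.519 0.06  0.15 ]
red 0.15 4273 [0.5025 0.0121 0.1519] [ 0.483 -0.026  0.15 ] [0.519 0.066 0.159]
red 0.16 37 [ 0.5044 -0.0088  0.165 ] [ 0.502 -0.012  0.16 ] [ 0.506 -0.004  0.17 ]
red 0.17 257 [ 0.5011 -0.008   0.1757] [ 0.496 -0.013  0.17 ] [ 0.505 -0.003  0.178]
orange 0.13 188 [ 0.4779 -0.0029  0.1396] [ 0.471 -0.02   0.138] [0.489 0.01  0.14 ]
orange 0.14 392 [ 0.4776 -0.0038  0.1409] [ 0.471 -0.02   0.14 ] [0.488 0.01  0.15 ]
orange 0.15 28 [ 0.4843 -0.0047  0.151 ] [ 0.482 -0.018  0.15 ] [0.49  0.008 0.152]
```

View pics/w1.png

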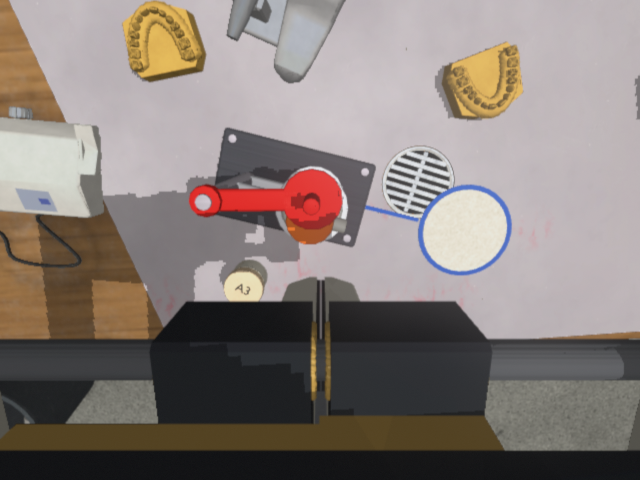

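The wrist picture shows the guard plate at (313,200), its pivot at (204,200) and the cap partly bared at (310,228). Next I work out the swing.

```bash
cat > e.py <<'E'
from h import *
pv=np.array([.505,.0555]);rows=[(.465,-.010,.169,-4),(.465,-.010,.169,-4)]
for g in list(np.linspace(12,90,10)):
    a=np.radians(-107.5+g);u=np.array([np.cos(a),np.sin(a)]);t=np.array([-u[1],u[0]])
    rows.append((*(pv+.066*u-.0125*t),.169,-17.5+g))
plan(rows)
E
python3 e.py
```

```text
t 2.9 pos [ 0.4654 -0.0122  0.2297] psi -3.26 tilt -1.0 F [-1.   0.6 -0.1]
[-0.0005, -0.0022, 0.0607, 0.0, -0.0001, 0.0128]
[-0.0005, -0.0022, 0.0607, 0.0, -0.0001, 0.0128]
[0.0206, -0.0044, 0.0607, 0.0, -0.0001, 0.039]
[0.0306, -0.0029, 0.0607, 0.0, -0.0001, -0.1122]
[0.0408, -0.0029, 0.0607, 0.0, -0.0001, -0.2635]
[0.0508, -0.0044, 0.0607, 0.0, -0.0001, -0.4148]
[0.0605, -0.0074, 0.0607, 0.0001, -0.0001, -0.566]
[0.0696, -0.0119, 0.0607, 0.0001, -0.0001, -0.7173]
[0.078, -0.0177, 0.0607, 0.0001, -0.0001, -0.8686]
[0.0853, -0.0247, 0.0607, 0.0001, -0.0001, -1.0198]
[0.0916, -0.0327, 0.0607, 0.0001, -0.0001, -1.1711]
[0.0966, -0.0415, 0.0607, 0.0001, -0.0001, -1.3223]
```

Request:
move_arm:
  deltas: [0, -0.002, 0.061, 0, 0, 0.013, 0, 0, -0.002, 0.061, 0, 0, 0.013, 0, 0.0206, -0.0044, 0.061, 0, 0, 0.04, 0, 0.0306, -0.003, 0.061, 0, 0, -0.11, 0, 0.041, -0.003, 0.061, 0, 0, -0.26, 0, 0.051, -0.0045, 0.061, 0, 0, -0.41, 0, 0.0605, -0.0075, 0.061, 0, 0, -0.56, 0, 0.0695, -0.012, 0.061, 0, 0, -0.71, 0, 0.078, -0.0177, 0.061, 0, 0, -0.87, 0, 0.0855, -0.0247, 0.061, 0, 0, -1.02, 0, 0.0915, -0.0327, 0.061, 0, 0, -1.17, 0, 0.0965, -0.0415, 0.061, 0, 0, -1.32, 0]

```text
t: 4.4
tool_pos: [0.5656, 0.0233, 0.1714]
orientation: [2.531, 1.858, 0.002]
force: [0.1, -0.1, 0.7]
opening: 0.0007
gripper_force: 0.3
```

```bash
cat > f.py <<'E'
from h import *
plan([(.53,.02,.169,74),(.53,.02,.25,74),(.55,-.30,.22,68)])
im,d,K,W=shot('top','top2.png')
for r in robot.recognise('top','guard_tab')[:3]:
    u,v=r['uv'];print(r['confidence'],u,v,px(K,W,d,u,v).round(3))
P=cloud(K,W,d)
hsv=cv2.cvtColor(im,cv2.COLOR_RGB2HSV);H,S,V=[hsv[...,i].astype(int) for i in range(3)]
reg=np.zeros(H.shape,bool);reg[200:310,185:310]=1
for nm,mm in(('red',reg&((H<4)|(H>174))&(S>150)),('orange',reg&(H>=6)&(H<=14)&(S>150))):
    q=P[mm&(d>0)];q=q[q[:,2]>.13];print(nm,len(q),q.mean(0).round(4),q.min(0).round(3),q.max(0).round(3))
E
python3 f.py
```

```text
t 4.4 pos [0.5656 0.0233 0.1714] psi 72.58 tilt -1.0 F [ 0.1 -0.1  0.7]
[-0.0138, -0.033, 0.0023, 0.0022, -0.0002, -0.0248]
[-0.0138, -0.0328, -0.0787, 0.0022, -0.0002, -0.0248]
[-0.3131, 0.082, -0.0486, 0.0022, -0.0004, 0.0799]
0.51 242.2 265.2 [ 0.484 -0.004  0.137]
red 5 [0.5507 0.0352 0.152 ] [0.549 0.033 0.15 ] [0.553 0.037 0.153]
orange 237 [ 0.485  -0.0059  0.1404] [ 0.47  -0.021  0.134] [0.553 0.033 0.153]
```

Request:
move_arm:
  deltas: [-0.012, 0, 0, 0, 0, 0, 0, -0.012, 0, -0.06, 0, 0, 0, 0, -0.015, 0, -0.08, 0, 0, 0, 0.3, -0.405, 0.105, -0.08, 0, 0, 0, 1, -0.405, 0.105, -0.08, 0, 0, 0, 1, -0.405, 0.105, -0.08, 0, 0, 0, 1, -0.405, 0.105, -0.08, 0, 0, 0, 1, -0.405, 0.105, -0.08, 0, 0, 0, 1, -0.405, 0.105, -0.08, 0, 0, 0, 1, -0.405, 0.105, -0.08, 0, 0, 0, 1, -0.405, 0.105, -0.08, 0, 0, 0, 1]

```text
t: 5.88
tool_pos: [0.5381, -0.3973, 0.2481]
orientation: [-2.544, -1.843, 0.001]
force: [-1.0, 0.7, 0.4]
opening: 0.0858
gripper_force: 0.0
```

```bash
cat > g.py <<'E'
from h import *
import sys
plan([])
im,d,K,W=shot('wrist',sys.argv[1]);P=cloud(K,W,d)
for r in robot.recognise('wrist','jaw_model')[:3]:
    u,v=r['uv'];print(r['confidence'],u,v,px(K,W,d,u,v).round(3))
hsv=cv2.cvtColor(im,cv2.COLOR_RGB2HSV);H,S,V=[hsv[...,i].astype(int) for i in range(3)]
yl=((H>13)&(H<32)&(S>110)&(P[...,2]>.004)&(P[...,2]<.04)&(d>0)&(np.arange(480)[:,None]<400))
n,lab,st,c=cv2.connectedComponentsWithStats(yl.astype(np.uint8))
for k in range(1,n):
    if st[k,4]<1500: continue
    q=P[lab==k]
    for lo,hi in((.004,.04),(.0165,.0195)):
        z=q[(q[:,2]>lo)&(q[:,2]<hi)];print(st[k],len(z),z.mean(0).round(4),cv2.minAreaRect((z[:,:2]*1000).astype(np.float32)))
E
python3 g.py w2.png
```

```text
t 5.88 pos [ 0.5381 -0.3973  0.2481] psi 71.83 tilt -1.0 F [-1.   0.7  0.4]
0.93 335.3 155.3 [ 0.57  -0.347  0.019]
0.5 286.6 0.0 [ 0.57  -0.2    0.006]
[ 297  126   67   73 3201] 3201 [ 0.5652 -0.3512  0.0216] ((567.4170532226562, -351.5113525390625), (55.919960021972656, 65.13556671142578), 17.584440231323242)
[ 297  126   67   73 3201] 1269 [ 0.5596 -0.3529  0.0183] ((567.259521484375, -351.561279296875), (55.58943176269531, 65.13556671142578), 17.584440231323242)
```

View pics/w2.png

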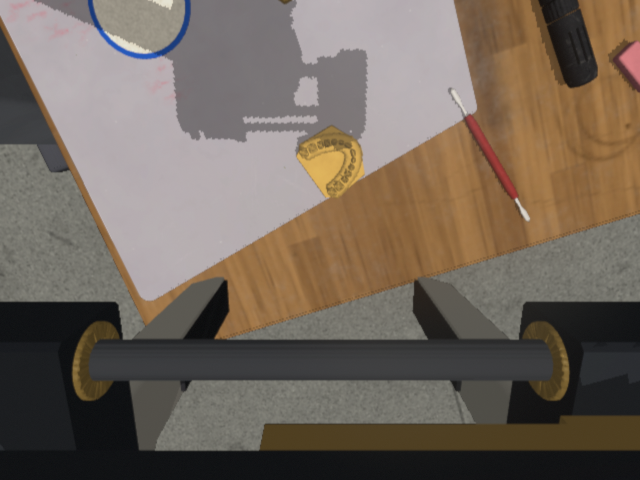

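```bash
python3 -c "
import cv2
a=cv2.imread('pics/w2.png')[110:215,270:400];b=cv2.imread('pics/top0.png')[205:265,390:455]
cv2.imwrite('pics/z.png',cv2.hconcat([cv2.resize(a,(495,400),interpolation=2),cv2.resize(b,(305,400),interpolation=2)[:, :305]]))"
```

```text
(no output)
```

View pics/z.png

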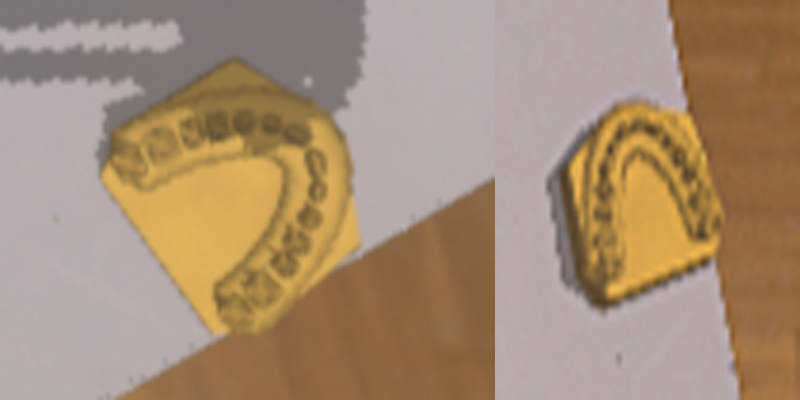

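```bash
python3 -c "
from h import *
plan([(.5655,-.352,.08,107.6),(.5655,-.352,.015,107.6)])"
```

```text
t 5.97 pos [ 0.5393 -0.3945  0.2485] psi 72.03 tilt -1.0 F [ 0.4 -0.5  0.5]
[0.0484, 0.0119, 0.1685, -0.0003, -0.0006, -0.6208]
[0.0484, 0.0119, 0.2335, -0.0003, -0.0006, -0.6208]
```

Request:
move_arm:
  deltas: [0.048, 0.012, 0.05, 0, 0, -0.18, 1, 0.048, 0.012, 0.1, 0, 0, -0.36, 1, 0.048, 0.012, 0.14, 0, 0, -0.54, 1, 0.048, 0.012, 0.17, 0, 0, -0.62, 1, 0.048, 0.012, 0.18, 0, 0, -0.62, 1, 0.048, 0.012, 0.19, 0, 0, -0.62, 1, 0.048, 0.012, 0.19, 0, 0, -0.62, 1]

```text
t: 6.85
tool_pos: [0.5664, -0.3523, 0.0592]
orientation: [1.855, 2.535, 0.0]
force: [-0.1, 0.4, 0.4]
opening: 0.093
gripper_force: 0.0
```

```bash
python3 -c "
from h import *
plan([(.5655,-.352,.015,107.6)])
im,d,K,W=shot('wrist');P=cloud(K,W,d)
hsv=cv2.cvtColor(im,cv2.COLOR_RGB2HSV);H,S,V=[hsv[...,i].astype(int) for i in range(3)]
yl=((H>13)&(H<32)&(S>110)&(P[...,2]>.004)&(P[...,2]<.04)&(d>0)&(abs(P[...,0]-.565)<.06)&(abs(P[...,1]+.35)<.06))
q=P[yl];print(len(q),cv2.minAreaRect((q[:,:2]*1000).astype(np.float32)))
plan([(.5655,-.352,.015,107.6)])
"
```

```text
t 6.85 pos [ 0.5664 -0.3523  0.0592] psi 107.6 tilt -1.0 F [-0.1  0.4  0.4]
[0.0006, -0.0008, 0.0442, 0.0004, 0.0005, -0.0001]
10443 ((567.3234252929688, -351.1488952636719), (57.20393753051758, 65.52479553222656), 17.55759048461914)
t 6.9 pos [ 0.5667 -0.3526  0.0598] psi 107.6 tilt -1.0 F [ 0.5 -0.3  0.7]
[0.001, -0.001, 0.0448, 0.0009, 0.0012, 0.0001]
```

Request:
move_arm:
  deltas: [0, 0, 0.022, 0, 0, 0, 1, 0, 0, 0.038, 0, 0, 0, 1, 0, 0, 0.044, 0, 0, 0, 1, 0, 0, 0.044, 0, 0, 0, 1, 0, 0, 0.044, 0, 0, 0, 0.75, 0, 0, 0.044, 0, 0, 0, 0.68, 0, 0, 0.044, 0, 0, 0, 0.6, 0, 0, 0.044, 0, 0, 0, 0.5, 0, 0, 0.044, 0, 0, 0, 0.5, 0, 0, 0.044, 0, 0, 0, 0.5]
  squeeze: 8

```text
t: 8.15
tool_pos: [0.5661, -0.3524, 0.0149]
orientation: [1.854, 2.536, -0.0]
force: [-0.9, 0.0, 3.0]
opening: 0.0549
gripper_force: 8.1
```

```bash
python3 g.py w3.png; python3 -c "
from h import *
plan([])"
```

```text
t 8.15 pos [ 0.5661 -0.3524  0.0149] psi 107.65 tilt -1.0 F [-0.9  0.   3. ]
0.97 321.2 280.1 [ 0.563 -0.338  0.022]
[  257   227   132   113 13088] 13088 [ 0.563  -0.3416  0.0204] ((563.8340454101562, -342.3079833984375), (57.35599899291992, 47.95643997192383), 19.9375)
[  257   227   132   113 13088] 5912 [ 0.5581 -0.3484  0.0182] ((564.9617919921875, -342.7501220703125), (55.5380859375, 48.24990463256836), 17.4704647064209)
t 8.25 pos [ 0.5661 -0.3524  0.0149] psi 107.65 tilt -1.0 F [-1.2 -0.2  2. ]
```

```bash
python3 -c "
from h import *
im,d,K,W=shot('top');P=cloud(K,W,d)
q=P[262:280,295:315,2];print('striped z',np.percentile(q,[2,50,98]).round(4)); q=P[290:304,318:336,2];print('disc z',np.percentile(q,[2,50,98]).round(4))
q=P[245:258,380:395,2];print('mat z',np.percentile(q,[2,50,98]).round(4))
plan([(.4375,-.160,.0149,107.6)])"
```

```text
striped z [-0.0045 -0.0006  0.0033]
disc z [-0.0018  0.0012  0.0048]
mat z [0.4844 0.4982 0.4998]
t 8.3 pos [ 0.5661 -0.3525  0.0148] psi 107.65 tilt -1.0 F [-0.7 -0.1  2.7]
[0.2224, -0.0642, -0.0001, 0.0001, 0.0002, 0.0008]
```

Both discs are flat, so I can slide along a straight line.

Request:
move_arm:
  deltas: [0.006, -0.0017, 0, 0, 0, 0, 0.5, 0.018, -0.0052, 0, 0, 0, 0, 0.5, 0.033, -0.0095, 0, 0, 0, 0, 0.5, 0.049, -0.0141, 0, 0, 0, 0, 0.5, 0.065, -0.0188, 0, 0, 0, 0, 0.5, 0.081, -0.0234, 0, 0, 0, 0, 0.5, 0.097, -0.028, 0, 0, 0, 0, 0.5, 0.113, -0.0326, 0, 0, 0, 0, 0.5, 0.129, -0.0372, 0, 0, 0, 0, 0.5, 0.145, -0.0419, 0, 0, 0, 0, 0.5, 0.158, -0.0456, 0, 0, 0, 0, 0.5, 0.165, -0.0476, 0, 0, 0, 0, 0.5]

```text
t: 9.8
tool_pos: [0.4703, -0.2089, 0.0148]
orientation: [1.854, 2.536, 0.0]
force: [0.8, -1.2, 2.0]
opening: 0.0545
gripper_force: 8.1
```

```bash
cat > i.py <<'E'
from h import *
plan([(.4375,-.160,.0149,107.6)])
im,d,K,W=shot('wrist');P=cloud(K,W,d)
hsv=cv2.cvtColor(im,cv2.COLOR_RGB2HSV);H,S,V=[hsv[...,i].astype(int) for i in range(3)]
m=(H>100)&(H<125)&(S>130)&(abs(P[...,2])<.006)
p=P[m][:,:2];p=p[(np.hypot(*(p-[.438,-.1585]).T)<.06)]
for it in range(4):
    s=np.linalg.lstsq(np.c_[2*p,np.ones(len(p))],(p**2).sum(1),rcond=None)[0];r=np.hypot(*(p-s[:2]).T)
    print(len(p),s[:2].round(4),np.median(r).round(4));p=p[abs(r-.046)<.005] if it==0 else p[abs(r-np.median(r))<.003]
E
python3 i.py
```

```text
t 9.8 pos [ 0.4703 -0.2089  0.0148] psi 107.67 tilt -1.0 F [ 0.8 -1.2  2. ]
[0.0565, -0.0164, -0.0001, 0.0003, 0.0003, 0.0012]
5770 [ 0.4378 -0.157 ] 0.0454
5600 [ 0.4376 -0.1577] 0.0454
5567 [ 0.4375 -0.1577] 0.0454
5567 [ 0.4375 -0.1577] 0.0454
```

Request:
move_arm:
  deltas: [0.012, -0.0035, 0, 0, 0, 0, 0.5, 0.027, -0.0078, 0, 0, 0, 0, 0.5, 0.042, -0.0122, 0, 0, 0, 0, 0.5, 0.053, -0.0154, 0, 0, 0, 0, 0.5, 0.057, -0.0165, 0, 0, 0, 0, 0.5, 0.057, -0.0165, 0, 0, 0, 0, 0.5, 0.057, -0.0165, 0, 0, 0, 0, 0.7, 0.057, -0.0165, 0, 0, 0, 0, 0.9, 0.057, -0.0165, 0, 0, 0, 0, 0.9, 0.057, -0.0165, -0.03, 0, 0, 0, 0.9, 0.057, -0.0165, -0.07, 0, 0, 0, 0.9, 0.057, -0.0165, -0.12, 0, 0, 0, 0.9]

```text
t: 11.35
tool_pos: [0.4366, -0.1598, 0.1347]
orientation: [-1.853, -2.534, 0.001]
force: [1.2, -0.9, 0.6]
opening: 0.0834
gripper_force: 0.0
```

```bash
cat > j.py <<'E'
from h import *
plan([(.4375,-.158,.0149,107.6)])
for c in('wrist','top'):
    im,d,K,W=shot(c,c+'j.png');P=cloud(K,W,d)
    hsv=cv2.cvtColor(im,cv2.COLOR_RGB2HSV);H,S,V=[hsv[...,i].astype(int) for i in range(3)]
    yl=((H>13)&(H<32)&(S>110)&(P[...,2]>.004)&(P[...,2]<.04)&(d>0)&(abs(P[...,0]-.4375)<.06)&(abs(P[...,1]+.158)<.06))
    q=P[yl];print(c,len(q));
    if len(q): print(cv2.minAreaRect((q[:,:2]*1000).astype(np.float32)))
    m=(H>100)&(H<125)&(S>130)&(abs(P[...,2])<.008)
    p=P[m][:,:2];p=p[abs(np.hypot(*(p-[.4375,-.158]).T)-.046)<.006]
    s=np.linalg.lstsq(np.c_[2*p,np.ones(len(p))],(p**2).sum(1),rcond=None)[0];print('ring',len(p),s[:2].round(4))
E
python3 j.py
```

```text
t 11.35 pos [ 0.4366 -0.1598  0.1347] psi 107.64 tilt -1.0 F [ 1.2 -0.9  0.6]
[0.0012, 0.0017, 0.1198, -0.002, -0.002, 0.0007]
wrist 5663
((439.17462158203125, -156.8094482421875), (56.50809860229492, 63.03227615356445), 17.504980087280273)
ring 1779 [ 0.4377 -0.1578]
top 10
((416.6863098144531, -134.38027954101562), (10.922405242919922, 3.2349164485931396), 13.708001136779785)
ring 46 [ 0.433 -0.153]
```

```bash
python3 -c "
from h import *
plan([(.4366,-.1598,.235,107.6),(.498,-.044,.235,107.6)])"
```

```text
t 11.45 pos [ 0.441  -0.1619  0.1407] psi 107.64 tilt -1.0 F [ 0.8 -0.3  1. ]
[0.0027, -0.0029, -0.0944, 0.0068, 0.0065, 0.0007]
[0.0945, 0.0907, -0.0943, 0.0068, 0.0065, 0.0007]
```

Request:
move_arm:
  deltas: [0, 0, -0.05, 0, 0, 0, 0.9, 0, 0, -0.1, 0, 0, 0, 0.5, 0.05, 0.045, -0.1, 0, 0, 0, 0, 0.094, 0.092, -0.1, 0, 0, 0, 0, 0.094, 0.092, -0.1, 0, 0, 0, 0, 0.094, 0.092, -0.1, 0, 0, 0, 0]

```text
t: 12.2
tool_pos: [0.4965, -0.0425, 0.2338]
orientation: [-1.852, -2.536, 0.002]
force: [0.2, 0.4, -1.1]
opening: 0.0381
gripper_force: 0.0
```

```bash
cat > k.py <<'E'
from h import *
plan([(.4858,-.0065,.235,107.6)])
im,d,K,W=shot('wrist','w5.png');P=cloud(K,W,d)
hsv=cv2.cvtColor(im,cv2.COLOR_RGB2HSV);H,S,V=[hsv[...,i].astype(int) for i in range(3)]
z=P[...,2]
for nm,mm,a,b in(('red',((H<4)|(H>174))&(S>150),.14,.158),('peg',((H<4)|(H>174))&(S>150),.168,.185),('orange',(H>=5)&(H<=15)&(S>150),.136,.144)):
    q=P[mm&(d>0)&(z>a)&(z<b)]
    if len(q):print(nm,len(q),np.median(q,0).round(4),q.min(0).round(3),q.max(0).round(3),cv2.minEnclosingCircle((q[:,:2]*1000).astype(np.float32)))
plan([(.4858,-.0065,.235,107.6)])
E
python3 k.py
```

```text
t 12.2 pos [ 0.4965 -0.0425  0.2338] psi 107.74 tilt -1.0 F [ 0.2  0.4 -1.1]
[0.0376, 0.0008, -0.0012, -0.0016, -0.0003, 0.0024]
red 4290 [0.5517 0.0479 0.1515] [0.495 0.022 0.149] [0.585 0.066 0.158] ((539.9501342773438, 48.952728271484375), 45.94570541381836)
peg 233 [0.5669 0.0399 0.1761] [0.563 0.035 0.169] [0.572 0.045 0.179] ((567.0659790039062, 39.73462677001953), 4.9693098068237305)
orange 1688 [ 0.4849 -0.0045  0.1403] [ 0.47  -0.02   0.137] [0.5   0.01  0.143] ((485.1361999511719, -4.665712356567383), 15.278019905090332)
t 12.25 pos [ 0.4963 -0.0433  0.2339] psi 107.66 tilt -1.0 F [ 0.2 -0.8  0.1]
[0.0382, 0.0011, -0.0011, -0.0014, -0.0002, 0.001]
```

View pics/w5.png

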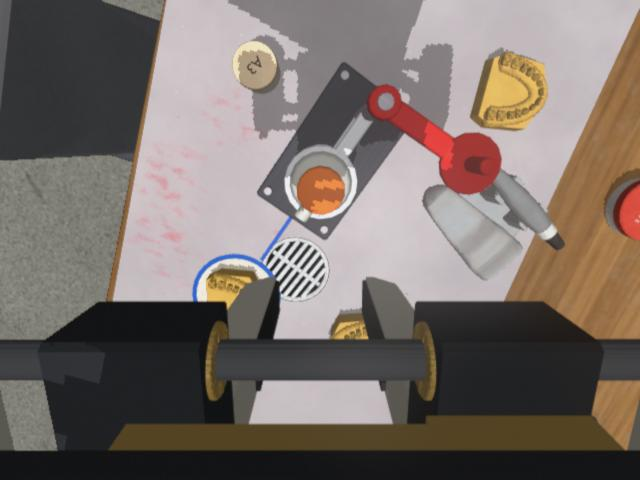

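The picture shows the cap bare at (321,189), the guard swung well away with its plate at (470,163), and the model on the ring at (235,285). Next I go down to just above the cap with the fingers closed.

Request:
move_arm:
  deltas: [0.02, 0.0004, 0, 0, 0, 0, 0, 0.0396, 0.0008, 0.02, 0, 0, 0, 0, 0.0396, 0.0008, 0.05, 0, 0, 0, 0, 0.0396, 0.0008, 0.072, 0, 0, 0, 0, 0.0396, 0.0008, 0.077, 0, 0, 0, 0, 0.0396, 0.0008, 0.077, 0, 0, 0, 0, 0.0396, 0.0008, 0.077, 0, 0, 0, 0]

```text
t: 13.12
tool_pos: [0.4863, -0.005, 0.159]
orientation: [1.854, 2.534, 0.002]
force: [0.1, -0.2, -0.6]
opening: 0.0003
gripper_force: 0.0
```

```bash
python3 -c "
from h import *
plan([(.4852,-.005,.142,107.6)])"
```

```text
t 13.12 pos [ 0.4863 -0.005   0.159 ] psi 107.62 tilt -1.0 F [ 0.1 -0.2 -0.6]
[0.0004, -0.0011, 0.017, 0.0018, 0.0008, 0.0004]
```

Request:
move_arm:
  deltas: [0, -0.001, 0.004, 0, 0, 0, 0, 0, -0.001, 0.007, 0, 0, 0, 0, 0, -0.001, 0.009, 0, 0, 0, 0, 0, -0.001, 0.011, 0, 0, 0, 0, 0, -0.001, 0.013, 0, 0, 0, 0, 0, -0.001, 0.015, 0, 0, 0, 0, 0, -0.001, 0.015, 0, 0, 0, 0, 0, -0.001, 0.015, 0, 0, 0, 0]

```text
t: 14.12
tool_pos: [0.4849, -0.0052, 0.1434]
orientation: [1.854, 2.535, 0.0]
force: [-2.4, -0.4, 7.6]
opening: 0.0002
gripper_force: 3.8
```

```bash
python3 -c "
from h import *
plan([])"
```

```text
t 14.12 pos [ 0.4849 -0.0052  0.1434] psi 107.65 tilt -1.0 F [-2.4 -0.4  7.6]
```

Request:
move_arm:
  deltas: [0, 0, 0.001, 0, 0, 0, 0, 0, 0, 0.0018, 0, 0, 0, 0, 0, 0, 0.0018, 0, 0, 0, 0, 0, 0, 0.0018, 0, 0, 0, 0]

```text
t: 14.62
tool_pos: [0.4849, -0.0052, 0.1417]
orientation: [1.854, 2.535, 0.0]
force: [-3.6, 0.1, 8.0]
opening: 0.0004
gripper_force: 4.2
```

Request:
move_arm:
  deltas: [0, 0, 0.0006, 0, 0, 0, 0, 0, 0, 0.0006, 0, 0, 0, 0, 0, 0, 0.0006, 0, 0, 0, 0]

```text
t: 15.0
tool_pos: [0.4849, -0.0052, 0.1413]
orientation: [1.854, 2.535, 0.0]
force: [-3.9, -0.2, 9.0]
opening: 0.0005
gripper_force: 4.7
```

```bash
python3 -c "
from h import *
for i in range(3):
    plan([]); robot.read_camera('top')"
```

```text
t 15.0 pos [ 0.4849 -0.0052  0.1413] psi 107.65 tilt -1.0 F [-3.9 -0.2  9. ]
t 15.05 pos [ 0.4849 -0.0052  0.1412] psi 107.65 tilt -1.0 F [-4.4  0.   9.5]
t 15.1 pos [ 0.4849 -0.0052  0.1412] psi 107.65 tilt -1.0 F [-3.1 -0.7  9.6]
```

The force reads 9.0–9.6 N at about 9.8 mm of travel, so the cap is practically all the way down. Now I release it and back off.

Request:
move_arm:
  deltas: [0, 0, -0.004, 0, 0, 0, 0, 0, 0, -0.009, 0, 0, 0, 0, 0, 0, -0.02, 0, 0, 0, 0, 0, 0, -0.06, 0, 0, 0, 0, 0, 0, -0.11, 0, 0, 0, 0, -0.09, 0.0, -0.14, 0, 0, 0, 0, -0.09, 0, -0.14, 0, 0, 0, 0, -0.09, 0, -0.14, 0, 0, 0, 0, -0.09, 0, -0.14, 0, 0, 0, 0]

```text
t: 16.27
tool_pos: [0.5115, -0.0903, 0.2796]
orientation: [-1.854, -2.535, 0.0]
force: [0.2, 0.4, -0.0]
opening: 0.0003
gripper_force: 0.0
```

```bash
python3 k.py; python3 j.py
```

```text
t 16.27 pos [ 0.5115 -0.0903  0.2796] psi 107.64 tilt -1.0 F [ 0.2  0.4 -0. ]
[0.0876, 0.0009, 0.0447, -0.0009, -0.0011, 0.0006]
red 3581 [0.552  0.0472 0.1515] [0.495 0.022 0.149] [0.585 0.066 0.158] ((539.6436767578125, 46.54037857055664), 45.789588928222656)
peg 189 [0.5671 0.0396 0.1761] [0.563 0.035 0.168] [0.572 0.044 0.178] ((567.243408203125, 39.58896255493164), 5.013596057891846)
orange 1384 [ 0.485  -0.0049  0.1404] [ 0.47  -0.02   0.138] [0.5   0.01  0.142] ((485.0303039550781, -4.894554138183594), 15.211917877197266)
t 16.32 pos [ 0.5114 -0.09    0.2795] psi 107.68 tilt -1.0 F [ 0.7 -0.1  0. ]
[0.0873, 0.001, 0.0446, -0.001, -0.0011, 0.0014]
t 16.32 pos [ 0.5114 -0.09    0.2795] psi 107.68 tilt -1.0 F [ 0.7 -0.1  0. ]
[-0.0427, -0.0908, 0.2646, -0.001, -0.0011, 0.0014]
wrist 2458
((439.38043212890625, -156.55023193359375), (57.124107360839844, 60.766273498535156), 16.431642532348633)
ring 689 [ 0.4378 -0.1578]
top 744
((437.0856628417969, -159.40206909179688), (52.03529357910156, 62.787986755371094), 18.10651969909668)
ring 148 [ 0.4379 -0.1585]
```

View pics/w5.png

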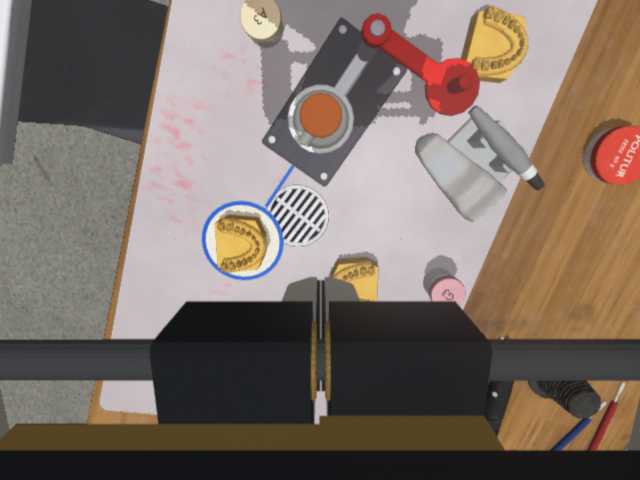

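The picture shows the model centred in the ring at (242,241), the cap up at (321,115) and the guard open with its plate at (453,86). I'm handing the job in.

```bash
python3 -c "
from plant import robot
print(robot.close_job())"
```

```text
the job is handed in; nothing more can be done
None
```

The job is handed in at about 16 s: the jaw model sits within about 2 mm of the target centre, the guard is open at about 1.6 rad, and the cap was pressed about 9.8 mm (9–9.6 N) and has sprung back up; the robot is clear, and no verdict was returned.

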